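# Tip two lens cartons, find the stamped one, push it to the dispatch line

### The arm

A 7-joint arm with a two-finger parallel gripper is mounted at the origin on a cart in front of the work surface, level with it; the furniture and walls round the work are solid. World frame = base frame: x ahead of the robot, y to its left, z up, the work surface at z = 0. Lengths are in m, angles in degrees, forces in N, time in s.
With the tool pointing down it reaches from about 0.425 to 0.875 m from the base axis. Payload 4.7 kg.
Tool frame: the origin (TCP) lies between the finger pads; the fingertips stand 8 mm ahead of it and the grasp point (between the pads) lies 11 mm behind it (env.tip_extent is the distance from the TCP to the fingertips, in m); z points along the fingers, y is the line along which they close (so a half turn about z gives the same grasp; the last joint's range is limited). The gripper opens to 87 mm and grips with 3 to 60 N. Pads are 19 mm wide; open, the fingers measure 117 mm over their backs; the gripper's body (75 mm by 190 mm) begins 51 mm behind the grasp point.
Start: joints at [74.089, 18.392, -4.016, 83.108, 1.295, 78.541, -3.26], TCP at [0.187, -0.623, 0.231] pointing down, gripper open.
Joint ranges: [-163.93, 163.93], [-17.29, 119.83], [-79.2, 71.16], [3.27, 140.29], [-89.18, 269.18], [5.43, 117.66], [-154.24, 154.24]. Speed limits (degrees/s): [147.25, 147.25, 180, 180, 180, 180, 180].

### API

Orientations are given as [roll, pitch, yaw] about the fixed x, y, z axes, in that order (R = Rz(yaw) Ry(pitch) Rx(roll)).
In Python, from cell import sensors, vision, workorder, env gives the robot as it stands.
- The arm moves only by the tool drive_tool, never from a script. Its argument "moves" is a list of rows, each an object of numbers: "x", "y", "z": the shift along the tool's x, y, z in mm; "rx", "ry", "rz": the turn, a rotation vector about the tool's x, y, z in rad; "fingers": the closure, from -1 (fully open) to 1 (shut). In form: [{"x": .., "y": .., "z": .., "rx": .., "ry": .., "rz": .., "fingers": ..}, ...]. A call has 1 to 20 rows; each row is the pose to reach, as a shift and turn from the pose commanded when the call began, along the tool's axes at that moment; what a row does not reach only later rows make up. A row lasts 1/8 s, in which the tool goes at most 62.5 mm and 10.7 degrees, less where a joint would pass 70% of its speed; a pose out of reach is approached as far as the arm can. A call with a gripper value outside its range is refused whole. The fingers move at their own pace and stop on an object; "force" is the grip in N (left out, the last holds). Time passes only in rows, so rows that repeat a pose let the fingers close. It gives the time, the measured TCP pose, the force, the opening and the grip force at its end, in the units of the state.
- sensors.get_obs(): the state, without advancing time (a new reading comes with each control period).
- vision.read_camera(name): name is "scene" or "top" or "wrist"; returns a dict with "image" (420x560x3 uint8, red, green, blue), "fx", "fy", "cx", "cy" (pixels), "R" (3x3) and "t" (3): a world point X has camera coordinates R X + t. Camera axes: x right, y down, z forward; pixel columns grow to the right and rows downward; lengths in m; the calibration is good to about 2 mm. The wrist camera is an equidistant fisheye: a pixel r from the principal point sees the ray r / f radians off the axis. A picture is of the moment at which its call begins. There is no depth.
- workorder.sign_off(): hands the job in; it is judged then, once.
The state is a dict: "time_s": time; "qpos": joint angles; "joint_velocities": joint speeds; "effort": joint torques, N m; "tool_pos": TCP position; "tool_rot": TCP orientation; "force": force on the tool from outside, world axes, zero at the start; "wrist_torque": the same for the moment, N m; "grip_width": finger opening in m; "grasp_force": force on a finger pad.
Only numpy, scipy, OpenCV 4.12 (cv2) and the standard library are available. Lean on these libraries where they do the work, as an engineer would, in place of code of your own. Each camera call takes 0.05 s, during which the arm holds its last target. There are 200 camera calls.

### The job

One of the two equal lens cartons standing on the desk is stamped on its underside. Using the fingers only to push, never to lift, tip first the left carton and then the right one over backwards, away from the robot, so that each lies on its far side and shows its underside; then push the stamped carton, lying as it is, straight ahead and stop when the edge of its top end lies on the dispatch line, the grey tape across the desk, neither short of the tape nor past it. Leave the other carton short of the line and do not disturb the small things standing round about.

Things in the scene. Friction and masses are not known exactly. Their poses are not given: they have to be found in the camera images.
- carton_a: one of two equal upright folding cartons, 50 (own x, depth) x 60 (own y, width) x 120 mm (own z, height), about 50 g; origin at the centre of its underside, z up while it stands, +x towards its far side, away from the robot; starts standing, turned up to 0.3 rad; only one of the two has a stamp underneath
- carton_b: one of two equal upright folding cartons, 50 (own x, depth) x 60 (own y, width) x 120 mm (own z, height), about 50 g; origin at the centre of its underside, z up while it stands, +x towards its far side, away from the robot; starts standing, turned up to 0.3 rad; only one of the two has a stamp underneath
- carton_a_foot (a point): centre of carton_a's underside (50 x 60 mm). Obstacles, fixed: a closed flat wooden case, 42 mm high, lies between the robot and the left carton (x 0.195 to 0.495, y -0.114 to 0.246 m): about 60 mm of free desk are left between it and the foot of the tipped left carton; a 0.18 m high drawer cabinet stands right of the work (x over 0.55, y under -0.40 m)
- carton_b_foot (a point): centre of carton_b's underside (50 x 60 mm). Obstacles, fixed: a closed flat wooden case, 42 mm high, lies between the robot and the left carton (x 0.195 to 0.495, y -0.114 to 0.246 m): about 60 mm of free desk are left between it and the foot of the tipped left carton; a 0.18 m high drawer cabinet stands right of the work (x over 0.55, y under -0.40 m)
- carton_a_mid (a point): centre of carton_a's volume, 60 mm from either end. Pushed along its +x at 100 mm height on its near face, the carton pivots on its far bottom edge with little sliding, passes its balance at about 0.4 rad (push point gone about 45 mm) and falls on its far side
- carton_b_mid (a point): centre of carton_b's volume, 60 mm from either end. Pushed along its +x at 100 mm height on its near face, the carton pivots on its far bottom edge with little sliding, passes its balance at about 0.4 rad (push point gone about 45 mm) and falls on its far side
- carton_a_top (a point): centre of carton_a's top end, 120 mm from its underside; once tipped, the carton lies 50 mm high with this end away from the robot, own x pointing down, underside facing the robot
- carton_b_top (a point): centre of carton_b's top end, 120 mm from its underside; once tipped, the carton lies 50 mm high with this end away from the robot, own x pointing down, underside facing the robot
- stamp (a point): centre of the stamp, a black ring of 44 mm with a cross in it, printed flat in the middle of the underside of one of the two cartons (so it coincides with that carton's foot point); it is visible only when that carton has been tipped
- dispatch_line: flat grey tape with black edges stuck to the desk, 30 mm wide (own x, pointing away from the robot), 540 mm long (own y), no height; origin in its middle; it runs across the desk beyond both cartons, turned up to 0.13 rad
- drops: bystander: small eye drop bottle, 25 mm across, 65 mm tall, standing; origin at its underside
- contact_case: bystander: contact lens case with two caps, 28 x 62 x 16 mm, lying; origin at its underside
- torch: bystander: white pen torch, 137 mm long (own y), 15 mm thick, lying; origin at its underside
Mind the look-alikes: they are no part of the job. Leave any orange look-alike of the carton_a alone.

How it is judged:
By the outcome, as a careful person would: the job done as asked, in the order asked, and still so for the second after the job is handed in, with the robot touching nothing.
It also fails if it takes over 56 s, if anything falls off the work surface, if the arm or the gripper's body presses on something with over 40 N, if the wrist force passes 120 N, or if a joint passes its speed limit or range.

## Working session

There is one attempt and no reset: what is moved stays moved. The work goes in short steps, Python scripts to look and compute and a tool call to move; the robot and the scene stay as the last step left them, time stands still between calls to the robot, and variables do not carry over. Pictures are saved under pics/ and viewed, at most 10 in all, crops included, and the job is handed in when it is done.

Besides the shell and the picture viewer there is one more tool, called by a JSON object that holds its "fn" and its "kwargs", one argument or row to a line. drive_tool: Moves the arm, as the interface text tells. Its arguments: {"type":"object","properties":{"moves":{"type":"array"},"force":{"type":"number"}},"required":["moves"]}

```bash
ls; mkdir -p pics; cat > h.py <<'E'
import numpy as np, cv2
from cell import sensors, vision, workorder, env
def cam(n,f=None):
    c=vision.read_camera(n)
    if f: cv2.imwrite('pics/'+f,c['image'][:,:,::-1])
    np.save(f'/tmp/{n}.npy',c,allow_pickle=True)
    return c
def old(n): return np.load(f'/tmp/{n}.npy',allow_pickle=True).item()
def ray(c,u,v):
    d=np.array([(u-c['cx'])/c['fx'],(v-c['cy'])/c['fy'],1.]);R=np.array(c['R']);t=np.array(c['t'])
    return -R.T@t, R.T@d
def onz(c,u,v,z=0.):
    o,d=ray(c,u,v); return o+d*(z-o[2])/d[2]
def proj(c,X):
    p=np.array(c['R'])@np.array(X)+np.array(c['t']); return c['fx']*p[0]/p[2]+c['cx'],c['fy']*p[1]/p[2]+c['cy']
E
python3 - <<'E'
from h import *
a=cam('scene','s1.png');b=cam('top','t1.png')
for c in(a,b): print(ray(c,280,210), c['fx'])
o=sensors.get_obs();print(o['time_s'],o['tool_pos'],o['tool_rot'],o['grip_width'])
E
```

```text
pics
(array([-0.06843728,  0.5508665 ,  1.0008214 ]), array([ 0.49124555, -0.52544242, -0.69485607])) 498.68885426459013
(array([ 0.35399691, -0.13682821,  1.17942308]), array([ 0.21359248, -0.00901161, -0.97707803])) 418.86199872485923
0.1 [ 0.18678056 -0.62208227  0.22957131] [-1.79902399e+02  6.14556858e-03  1.67173008e+01] 0.08688359803669123
```

View pics/s1.png

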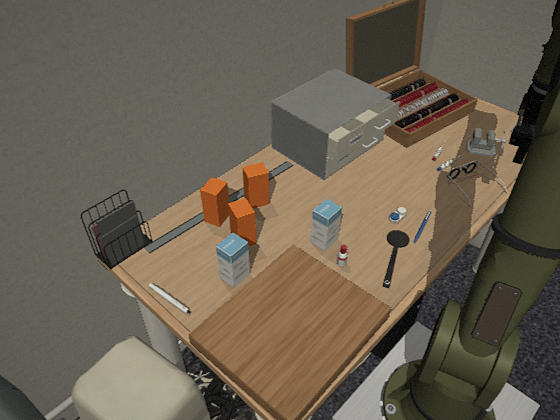

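View pics/t1.png

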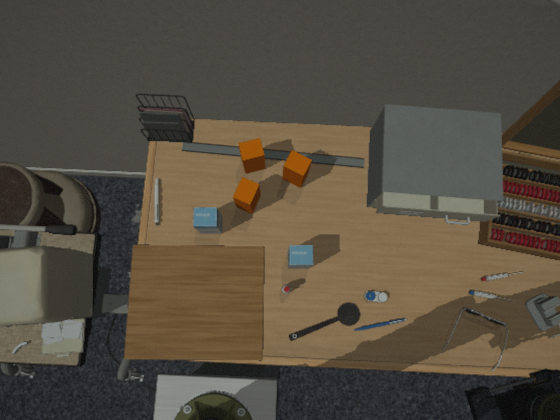

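The scene picture shows two blue and white cartons, at (233,260) and (326,223). Three orange look-alikes stand at (215,202), (243,222) and (256,185), with the tape behind them. In the top view the cartons are at (205,218) and (300,255), the oranges at (252,155), (297,168) and (246,194), and the tape runs from (183,147) to (363,162). The red-capped drops bottle is at (286,289).

Only the blue/white boxes fit the description of a carton. I'll measure them and check with a close crop.

```bash
python3 - <<'E'
from h import *
b=old('top');s=old('scene')
def cnts(c,lo,hi,amin=60):
    m=cv2.inRange(cv2.cvtColor(c['image'],cv2.COLOR_RGB2HSV),lo,hi)
    m=cv2.morphologyEx(m,cv2.MORPH_CLOSE,np.ones((3,3)))
    return [k for k in cv2.findContours(m,0,2)[0] if cv2.contourArea(k)>amin]
for nm,lo,hi in (('blue',(88,70,90),(110,255,255)),('orange',(3,180,90),(16,255,255))):
  for cn,c in(('top',b),('scene',s)):
    for k in cnts(c,lo,hi):
        r=cv2.minAreaRect(k); bx=cv2.boxPoints(r)
        print(nm,cn,np.round(r[0]),np.round(r[1]),round(r[2],1),cv2.contourArea(k))
        if cn=='top':
            print('   corners z.12',[tuple(np.round(onz(c,*p,.12)[:2],4)) for p in bx], 'z0',np.round(onz(c,*r[0],0),3))
        elif nm=='blue':
            print('  z.12 centre',np.round(onz(c,*k[:,0].mean(0),.12),3))
for p in((183,147),(363,162),(286,289),(376,296),(157,200)): print(p,np.round(onz(b,*p),3))
def crop(c,x,y,w,h,f): return cv2.resize(c['image'][y:y+h,x:x+w,::-1],None,fx=f,fy=f,interpolation=2)
A=crop(b,140,120,240,190,3.2);cv2.imwrite('pics/c1.png',A[:600])
E
```

```text
blue top [301. 254.] [17. 22.] 90.0 373.5
   corners z.12 [(np.float64(0.4932), np.float64(-0.1761)), (np.float64(0.4958), np.float64(-0.2321)), (np.float64(0.4527), np.float64(-0.2333)), (np.float64(0.45), np.float64(-0.1778))] z0 [ 0.486 -0.213  0.   ]
blue top [205. 217.] [18. 22.] 90.0 363.0
   corners z.12 [(np.float64(0.5802), np.float64(0.076)), (np.float64(0.5829), np.float64(0.0192)), (np.float64(0.5357), np.float64(0.0156)), (np.float64(0.533), np.float64(0.072))] z0 [0.581 0.066 0.   ]
blue scene [231. 248.] [23. 29.] 49.8 537.0
  z.12 centre [0.549 0.055 0.12 ]
blue scene [327. 212.] [21. 26.] 45.0 435.5
  z.12 centre [ 0.466 -0.191  0.12 ]
orange top [246. 194.] [23. 29.] 21.8 474.0
   corners z.12 [(np.float64(0.5964), np.float64(-0.0161)), (np.float64(0.6707), np.float64(-0.0396)), (np.float64(0.6505), np.float64(-0.0961)), (np.float64(0.5767), np.float64(-0.0719))] z0 [ 0.654 -0.047  0.   ]
orange top [295. 168.] [24. 30.] 26.6 604.5
   corners z.12 [(np.float64(0.6768), np.float64(-0.1373)), (np.float64(0.7517), np.float64(-0.1692)), (np.float64(0.7243), np.float64(-0.2276)), (np.float64(0.6502), np.float64(-0.1951))] z0 [ 0.74  -0.187  0.   ]
orange top [251. 150.] [20. 23.] 73.3 375.0
   corners z.12 [(np.float64(0.7618), np.float64(-0.0236)), (np.float64(0.7835), np.float64(-0.0816)), (np.float64(0.7292), np.float64(-0.1002)), (np.float64(0.708), np.float64(-0.0426))] z0 [ 0.79  -0.054  0.   ]
orange scene [234. 204.] [82. 67.] 90.0 2788.5
(183, 147) [0.789 0.148 0.   ]
(363, 162) [ 0.769 -0.386  0.   ]
(286, 289) [ 0.388 -0.174  0.   ]
(376, 296) [ 0.381 -0.424  0.   ]
(157, 200) [0.624 0.209 0.   ]
```

View pics/c1.png

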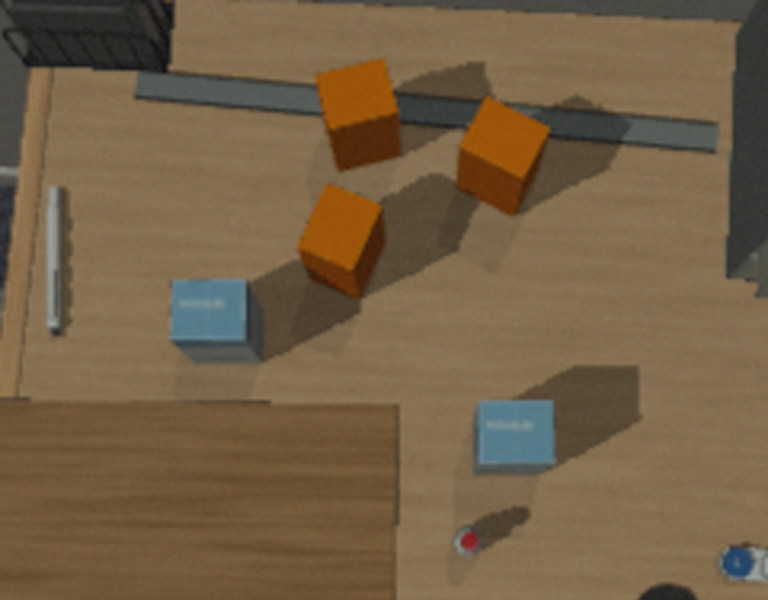

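The crop confirms the two blue/white boxes as the cartons: left top-face corners at crop (174,280), (247,280), (249,341), (171,341), and right at (477,401), (553,401), (554,466), (475,466). I'll view the scene camera enlarged for two-view heights.

```bash
python3 - <<'E'
from h import *
s=old('scene')
cv2.imwrite('pics/c2.png',cv2.resize(s['image'][150:295,190:355,::-1],None,fx=4,fy=4,interpolation=2))
E
```

```text
(no output)
```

View pics/c2.png

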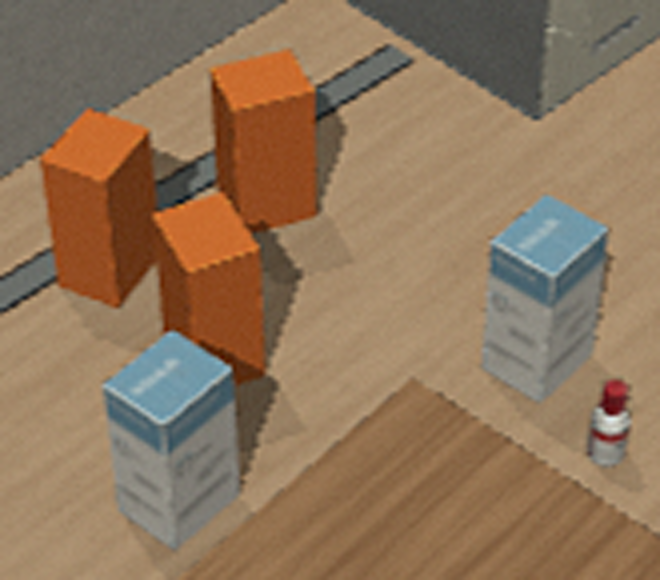

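The enlarged scene view shows top-face corners for the left carton at (174,332), (231,371), (165,425), (105,385), and for the right at (547,197), (606,231), (553,277), (490,240). Their front feet are at (174,547) and (543,399). The three oranges and the tape are behind them.

```bash
python3 - <<'E'
from h import *
b=old('top');s=old('scene')
T=lambda u,v:((u+.5)/3.2-.5+140,(v+.5)/3.2-.5+120)
S=lambda u,v:((u+.5)/4-.5+190,(v+.5)/4-.5+150)
def tri(t,q):
    o1,d1=ray(b,*T(*t));o2,d2=ray(s,*S(*q))
    k=np.linalg.lstsq(np.c_[d1,-d2],o2-o1,rcond=None)[0]
    p,q=o1+k[0]*d1,o2+k[1]*d2
    return (p+q)/2,np.linalg.norm(p-q)
D={'L':dict(FL=((174,280),(105,385)),FR=((247,280),(174,332)),NR=((249,341),(231,371)),NL=((171,341),(165,425))),
'R':dict(FL=((477,401),(490,240)),FR=((553,401),(547,197)),NR=((554,466),(606,231)),NL=((475,466),(553,277)))}
for n,d in D.items():
    P={}
    for k,v in d.items():
        p,e=tri(*v);P[k]=p;print(n,k,p.round(4),round(e,4))
    P={k:onz(b,*T(*v[0]),.12) for k,v in d.items()}
    y=P['FL']+P['NL']-P['FR']-P['NR'];x=P['FL']+P['FR']-P['NL']-P['NR']
    print(n,'centre',np.mean(list(P.values()),0).round(4),'yaw y',np.degrees(np.arctan2(-y[0],y[1])).round(1),'yaw x',np.degrees(np.arctan2(x[1],x[0])).round(1),'size',np.hypot(*x[:2])/2,np.hypot(*y[:2])/2)
    Q={k:onz(s,*S(*v[1]),.12) for k,v in d.items()};
    y=Q['FL']+Q['NL']-Q['FR']-Q['NR'];x=Q['FL']+Q['FR']-Q['NL']-Q['NR']
    print('   scene',np.mean(list(Q.values()),0).round(4),np.degrees(np.arctan2(-y[0],y[1])).round(1),np.degrees(np.arctan2(x[1],x[0])).round(1))
for q in((174,547),(118,510),(238,492),(543,399),(484,366),(592,352)):print('base',onz(s,*S(*q)).round(4))
print('orange near base',[onz(s,*S(*q)).round(3) for q in((120,306),(262,233),(240,384),(265,372),(165,328),(317,212))])
print('orange tops', [ (p.round(3),round(e,3)) for p,e in (tri((327,184),(155,212)),tri((383,210),(215,193)),tri((361,265),(260,243)),tri((300,240),(187,271)))])
for e in((135,73),(135,98),(318,88),(318,112),(716,124),(716,151)):print('tape',onz(b,*T(*e)).round(4))
print('drops',onz(b,*T(467,541),.065).round(3))
E
```

```text
L FL [0.583  0.0766 0.1164] 0.0006
L FR [0.5863 0.0178 0.1147] 0.0004
L NR [0.538  0.0138 0.1122] 0.0032
L NL [0.5325 0.0744 0.1187] 0.0003
L centre [0.5589 0.0448 0.12  ] yaw y 2.7 yaw x 4.1 size 0.05013910387281763 0.060759383512382546
   scene [0.557  0.0484 0.12  ] 2.5 3.0
R FL [ 0.4958 -0.1727  0.1202] 0.0004
R FR [ 0.4992 -0.2337  0.1146] 0.0001
R NR [ 0.4489 -0.2349  0.1158] 0.0035
R NL [ 0.4442 -0.173   0.1223] 0.0008
R centre [ 0.4713 -0.2037  0.12  ] yaw y 2.7 yaw x 1.5 size 0.05154561795935693 0.06137691060685539
   scene [ 0.4714 -0.2017  0.12  ] 0.8 2.0
base [0.5352 0.0744 0.    ]
base [0.5824 0.079  0.    ]
base [0.5378 0.0163 0.    ]
base [ 0.4473 -0.1797  0.    ]
base [ 0.4954 -0.175   0.    ]
base [ 0.4504 -0.2359  0.    ]
orange near base [array([ 0.716, -0.042,  0.   ]), array([ 0.697, -0.163,  0.   ]), array([ 0.603, -0.049,  0.   ]), array([ 0.599, -0.068,  0.   ]), array([ 0.678, -0.05 ,  0.   ]), array([ 0.684, -0.206,  0.   ])]
orange tops [(array([ 0.669, -0.043,  0.121]), np.float64(0.0)), (array([ 0.654, -0.087,  0.116]), np.float64(0.008)), (array([ 0.604, -0.074,  0.114]), np.float64(0.001)), (array([ 0.621, -0.024,  0.114]), np.float64(0.003))]
tape [0.8033 0.1532 0.    ]
tape [0.7789 0.1509 0.    ]
tape [ 0.7969 -0.0177  0.    ]
tape [ 0.7735 -0.0192  0.    ]
tape [ 0.7798 -0.3874  0.    ]
tape [ 0.7536 -0.3875  0.    ]
drops [ 0.387 -0.171  0.065]
```

```bash
cat >> h.py <<'E'
from scipy.spatial.transform import Rotation as Ro
def plan(wps):
    "wps: (x,y,z,yaw deg) tool-down targets -> row numbers from the present pose"
    o=sensors.get_obs();R0=Ro.from_euler('xyz',o['tool_rot'],degrees=True);p0=np.array(o['tool_pos'])
    print(round(o['time_s'],2),p0.round(4),np.round(o['tool_rot'],1),np.round(o['force'],1),round(o['grip_width'],3))
    for x,y,z,w in wps:
        d=R0.inv().apply(np.array([x,y,z])-p0)*1000
        r=(R0.inv()*Ro.from_euler('xyz',[180,0,w],degrees=True)).as_rotvec()
        print((x,y,z,w),'->',d.round(1),r.round(3))
E
python3 -c "
from h import *
plan([(.45,-.3,.25,3),(.485,.044,.25,3),(.485,.044,.098,3),(.585,.049,.098,3)])"
```

```text
0.1 [ 0.1868 -0.6221  0.2296] [-179.9    0.    16.7] [ 0.3  0.2 -0.2] 0.087
(0.45, -0.3, 0.25, 3) -> [ 344.7 -232.8  -20.1] [-0.002  0.     0.239]
(0.485, 0.044, 0.25, 3) -> [ 477.2 -552.2  -19.5] [-0.002  0.     0.239]
(0.485, 0.044, 0.098, 3) -> [ 477.2 -551.9  132.5] [-0.002  0.     0.239]
(0.585, 0.049, 0.098, 3) -> [ 574.4 -527.9  132.4] [-0.002  0.     0.239]
```

{"fn": "drive_tool", "kwargs": {
  "moves": [
    {"x": 60, "y": -40, "z": -20, "rz": 0.12, "fingers": 0.42},
    {"x": 120, "y": -80, "z": -20, "rz": 0.239, "fingers": 0.42},
    {"x": 170, "y": -115, "z": -20, "rz": 0.239, "fingers": 0.42},
    {"x": 220, "y": -150, "z": -20, "rz": 0.239, "fingers": 0.42},
    {"x": 270, "y": -185, "z": -20, "rz": 0.239, "fingers": 0.42},
    {"x": 320, "y": -220, "z": -20, "rz": 0.239, "fingers": 0.42},
    {"x": 360, "y": -260, "z": -20, "rz": 0.239, "fingers": 0.42},
    {"x": 383, "y": -315, "z": -20, "rz": 0.239, "fingers": 0.42},
    {"x": 405, "y": -370, "z": -20, "rz": 0.239, "fingers": 0.42},
    {"x": 430, "y": -430, "z": -20, "rz": 0.239, "fingers": 0.42},
    {"x": 453, "y": -490, "z": -20, "rz": 0.239, "fingers": 0.42},
    {"x": 477, "y": -552, "z": -20, "rz": 0.239, "fingers": 0.42},
    {"x": 477, "y": -552, "z": -20, "rz": 0.239, "fingers": 0.42},
    {"x": 477, "y": -552, "z": 30, "rz": 0.239, "fingers": 0.42},
    {"x": 477, "y": -552, "z": 80, "rz": 0.239, "fingers": 0.42},
    {"x": 477, "y": -552, "z": 132, "rz": 0.239, "fingers": 0.42},
    {"x": 477, "y": -552, "z": 132, "rz": 0.239, "fingers": 0.42}
  ]
}}

```text
invalid input at $.moves[0]: expected keys x, y, z, rx, ry, rz, fingers
```

```bash
python3 -c "
from h import *
plan([(.515,.045,.098,3),(.580,.049,.098,3)])"
```

```text
0.1 [ 0.1868 -0.6221  0.2296] [-179.9    0.    16.7] [ 0.3  0.2 -0.2] 0.087
(0.515, 0.045, 0.098, 3) -> [ 506.2 -544.3  132.4] [-0.002  0.     0.239]
(0.58, 0.049, 0.098, 3) -> [ 569.7 -529.4  132.4] [-0.002  0.     0.239]
```

All keys are required in every row.

{"fn": "drive_tool", "kwargs": {
  "moves": [
    {"x": 60, "y": -40, "z": -20, "rx": 0, "ry": 0, "rz": 0.12, "fingers": 0.42},
    {"x": 120, "y": -80, "z": -20, "rx": 0, "ry": 0, "rz": 0.239, "fingers": 0.42},
    {"x": 170, "y": -115, "z": -20, "rx": 0, "ry": 0, "rz": 0.239, "fingers": 0.42},
    {"x": 220, "y": -150, "z": -20, "rx": 0, "ry": 0, "rz": 0.239, "fingers": 0.42},
    {"x": 270, "y": -185, "z": -20, "rx": 0, "ry": 0, "rz": 0.239, "fingers": 0.42},
    {"x": 320, "y": -220, "z": -20, "rx": 0, "ry": 0, "rz": 0.239, "fingers": 0.42},
    {"x": 360, "y": -260, "z": -20, "rx": 0, "ry": 0, "rz": 0.239, "fingers": 0.42},
    {"x": 383, "y": -315, "z": -20, "rx": 0, "ry": 0, "rz": 0.239, "fingers": 0.42},
    {"x": 405, "y": -370, "z": -20, "rx": 0, "ry": 0, "rz": 0.239, "fingers": 0.42},
    {"x": 430, "y": -430, "z": -20, "rx": 0, "ry": 0, "rz": 0.239, "fingers": 0.42},
    {"x": 453, "y": -490, "z": -20, "rx": 0, "ry": 0, "rz": 0.239, "fingers": 0.42},
    {"x": 477, "y": -552, "z": -20, "rx": 0, "ry": 0, "rz": 0.239, "fingers": 0.42},
    {"x": 477, "y": -552, "z": -20, "rx": 0, "ry": 0, "rz": 0.239, "fingers": 0.42},
    {"x": 477, "y": -552, "z": 30, "rx": 0, "ry": 0, "rz": 0.239, "fingers": 0.42},
    {"x": 477, "y": -552, "z": 80, "rx": 0, "ry": 0, "rz": 0.239, "fingers": 0.42},
    {"x": 477, "y": -552, "z": 132, "rx": 0, "ry": 0, "rz": 0.239, "fingers": 0.42},
    {"x": 477, "y": -552, "z": 132, "rx": 0, "ry": 0, "rz": 0.239, "fingers": 0.42}
  ]
}}

```text
time_s: 2.22
tool_pos: [0.4813, 0.0421, 0.0949]
tool_rot: [-180.0, 0.5, 3.0]
force: [0.9, -0.4, 0.9]
grip_width: 0.025
grasp_force: 0.0
```

```bash
python3 -c "
from h import *
plan([(.515,.045,.098,3),(.580,.049,.098,3)])"
```

```text
2.23 [0.4813 0.0421 0.0949] [-180.     0.5    3. ] [ 0.9 -0.4  0.9] 0.025
(0.515, 0.045, 0.098, 3) -> [33.8 -1.2 -3.4] [-0.001  0.009 -0.   ]
(0.58, 0.049, 0.098, 3) -> [98.9 -1.8 -4. ] [-0.001  0.009 -0.   ]
```

{"fn": "drive_tool", "kwargs": {
  "moves": [
    {"x": 20, "y": -1, "z": -3, "rx": 0, "ry": 0.009, "rz": 0, "fingers": 0.42},
    {"x": 36, "y": -1, "z": -3, "rx": 0, "ry": 0.009, "rz": 0, "fingers": 0.42},
    {"x": 42, "y": -1, "z": -3, "rx": 0, "ry": 0.009, "rz": 0, "fingers": 0.42},
    {"x": 48, "y": -1, "z": -3, "rx": 0, "ry": 0.009, "rz": 0, "fingers": 0.42},
    {"x": 54, "y": -1, "z": -3, "rx": 0, "ry": 0.009, "rz": 0, "fingers": 0.42},
    {"x": 60, "y": -1, "z": -3, "rx": 0, "ry": 0.009, "rz": 0, "fingers": 0.42},
    {"x": 66, "y": -1, "z": -3, "rx": 0, "ry": 0.009, "rz": 0, "fingers": 0.42},
    {"x": 72, "y": -1, "z": -3, "rx": 0, "ry": 0.009, "rz": 0, "fingers": 0.42},
    {"x": 78, "y": -1, "z": -3, "rx": 0, "ry": 0.009, "rz": 0, "fingers": 0.42},
    {"x": 84, "y": -1, "z": -3, "rx": 0, "ry": 0.009, "rz": 0, "fingers": 0.42},
    {"x": 90, "y": -1, "z": -3, "rx": 0, "ry": 0.009, "rz": 0, "fingers": 0.42},
    {"x": 96, "y": -1, "z": -3, "rx": 0, "ry": 0.009, "rz": 0, "fingers": 0.42},
    {"x": 99, "y": -1, "z": -3, "rx": 0, "ry": 0.009, "rz": 0, "fingers": 0.42},
    {"x": 99, "y": -1, "z": -3, "rx": 0, "ry": 0.009, "rz": 0, "fingers": 0.42},
    {"x": 99, "y": -1, "z": -3, "rx": 0, "ry": 0.009, "rz": 0, "fingers": 0.42},
    {"x": 99, "y": -1, "z": -3, "rx": 0, "ry": 0.009, "rz": 0, "fingers": 0.42}
  ]
}}

```text
time_s: 4.22
tool_pos: [0.5836, 0.0496, 0.1015]
tool_rot: [180.0, -0.5, 3.0]
force: [0.5, -0.3, 0.2]
grip_width: 0.025
grasp_force: 0.0
```

```bash
python3 - <<'E'
from h import *
a=cam('scene');b=cam('top')
x=cv2.resize(a['image'][150:295,190:355,::-1],(400,352),interpolation=2)
y=cv2.resize(b['image'][120:310,140:380,::-1],(400,317),interpolation=2)
y=cv2.copyMakeBorder(y,0,35,0,0,0);cv2.imwrite('pics/c3.png',np.hstack([x,y]))
plan([(.485,.044,.098,3),(.48,.044,.22,2),(.40,-.203,.22,2),(.40,-.203,.098,2),(.435,-.202,.098,2),(.495,-.2,.098,2)])
E
```

```text
4.33 [0.5837 0.0495 0.1015] [180.   -0.5   3. ] [-0.4 -0.1  0.3] 0.025
(0.485, 0.044, 0.098, 3) -> [-98.9   0.3   2.7] [ 0.    -0.009  0.   ]
(0.48, 0.044, 0.22, 2) -> [-102.8    0.  -119.4] [ 0.    -0.009  0.018]
(0.4, -0.203, 0.22, 2) -> [-195.7  242.5 -120.1] [ 0.    -0.009  0.018]
(0.4, -0.203, 0.098, 2) -> [-196.8  242.4    1.8] [ 0.    -0.009  0.018]
(0.435, -0.202, 0.098, 2) -> [-161.8  243.3    2.2] [ 0.    -0.009  0.018]
(0.495, -0.2, 0.098, 2) -> [-101.8  244.5    2.7] [ 0.    -0.009  0.018]
```

View pics/c3.png

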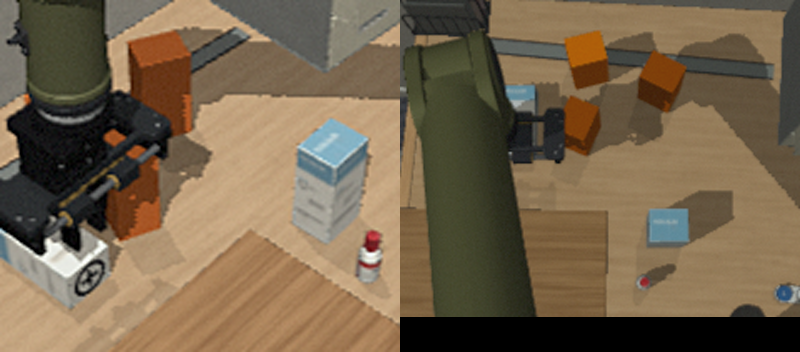

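The left carton lies tipped with the stamp facing the robot, a ring with a cross at about (90,278) in the picture. The right carton still stands and the oranges haven't moved. Next I'll tip the right carton.

{"fn": "drive_tool", "kwargs": {
  "moves": [
    {"x": -20, "y": 0, "z": -50, "rx": 0, "ry": 0, "rz": 0, "fingers": 0.42},
    {"x": -60, "y": 0, "z": -90, "rx": 0, "ry": 0, "rz": 0.018, "fingers": 0.42},
    {"x": -100, "y": 30, "z": -110, "rx": 0, "ry": 0, "rz": 0.018, "fingers": 0.42},
    {"x": -130, "y": 80, "z": -115, "rx": 0, "ry": 0, "rz": 0.018, "fingers": 0.42},
    {"x": -155, "y": 130, "z": -115, "rx": 0, "ry": 0, "rz": 0.018, "fingers": 0.42},
    {"x": -180, "y": 185, "z": -115, "rx": 0, "ry": 0, "rz": 0.018, "fingers": 0.42},
    {"x": -196, "y": 242, "z": -115, "rx": 0, "ry": 0, "rz": 0.018, "fingers": 0.42},
    {"x": -196, "y": 242, "z": -80, "rx": 0, "ry": 0, "rz": 0.018, "fingers": 0.42},
    {"x": -196, "y": 242, "z": -40, "rx": 0, "ry": 0, "rz": 0.018, "fingers": 0.42},
    {"x": -196, "y": 242, "z": 0, "rx": 0, "ry": 0, "rz": 0.018, "fingers": 0.42},
    {"x": -196, "y": 242, "z": 0, "rx": 0, "ry": 0, "rz": 0.018, "fingers": 0.42},
    {"x": -196, "y": 242, "z": 0, "rx": 0, "ry": 0, "rz": 0.018, "fingers": 0.42}
  ]
}}

```text
time_s: 5.82
tool_pos: [0.4018, -0.2028, 0.1012]
tool_rot: [179.9, -0.6, 2.0]
force: [0.7, -0.6, 0.2]
grip_width: 0.0252
grasp_force: 0.0
```

```bash
python3 - <<'E'
from h import *
plan([(.435,-.202,.098,2),(.498,-.2,.098,2)])
E
```

```text
5.83 [ 0.4018 -0.2028  0.1012] [179.9  -0.6   2. ] [ 0.7 -0.6  0.2] 0.025
(0.435, -0.202, 0.098, 2) -> [33.2  0.3  3.6] [ 0.001 -0.011 -0.   ]
(0.498, -0.2, 0.098, 2) -> [96.2  0.5  4.3] [ 0.001 -0.011 -0.   ]
```

{"fn": "drive_tool", "kwargs": {
  "moves": [
    {"x": 20, "y": 0, "z": 3, "rx": 0, "ry": 0, "rz": 0, "fingers": 0.42},
    {"x": 30, "y": 0, "z": 3, "rx": 0, "ry": 0, "rz": 0, "fingers": 0.42},
    {"x": 36, "y": 0, "z": 3, "rx": 0, "ry": 0, "rz": 0, "fingers": 0.42},
    {"x": 42, "y": 0, "z": 3, "rx": 0, "ry": 0, "rz": 0, "fingers": 0.42},
    {"x": 48, "y": 0, "z": 3, "rx": 0, "ry": 0, "rz": 0, "fingers": 0.42},
    {"x": 54, "y": 0, "z": 3, "rx": 0, "ry": 0, "rz": 0, "fingers": 0.42},
    {"x": 60, "y": 0, "z": 3, "rx": 0, "ry": 0, "rz": 0, "fingers": 0.42},
    {"x": 66, "y": 0, "z": 3, "rx": 0, "ry": 0, "rz": 0, "fingers": 0.42},
    {"x": 72, "y": 0, "z": 3, "rx": 0, "ry": 0, "rz": 0, "fingers": 0.42},
    {"x": 78, "y": 0, "z": 3, "rx": 0, "ry": 0, "rz": 0, "fingers": 0.42},
    {"x": 84, "y": 0, "z": 3, "rx": 0, "ry": 0, "rz": 0, "fingers": 0.42},
    {"x": 90, "y": 0, "z": 3, "rx": 0, "ry": 0, "rz": 0, "fingers": 0.42},
    {"x": 94, "y": 0, "z": 3, "rx": 0, "ry": 0, "rz": 0, "fingers": 0.42},
    {"x": 94, "y": 0, "z": 3, "rx": 0, "ry": 0, "rz": 0, "fingers": 0.42},
    {"x": 94, "y": 0, "z": 3, "rx": 0, "ry": 0, "rz": 0, "fingers": 0.42},
    {"x": 94, "y": 0, "z": 3, "rx": 0, "ry": 0, "rz": 0, "fingers": 0.42}
  ]
}}

```text
time_s: 7.82
tool_pos: [0.4946, -0.1993, 0.0976]
tool_rot: [180.0, -0.5, 2.0]
force: [-0.9, -0.7, 0.7]
grip_width: 0.0247
grasp_force: 0.0
```

```bash
python3 - <<'E'
from h import *
a=cam('scene');b=cam('top')
x=cv2.resize(a['image'][150:295,190:355,::-1],(400,352),interpolation=2)
y=cv2.resize(b['image'][120:310,140:380,::-1],None,fx=3.2,fy=3.2,interpolation=2)[:248]
y=cv2.resize(b['image'][130:255,180:330,::-1],(400,333),interpolation=2)
y=cv2.copyMakeBorder(y,0,19,0,0,0);cv2.imwrite('pics/c4.png',np.hstack([x,y]))
plan([])
E
```

```text
7.92 [ 0.4946 -0.1993  0.0976] [180.   -0.5   2. ] [-0.1 -0.1  0.1] 0.025
```

View pics/c4.png

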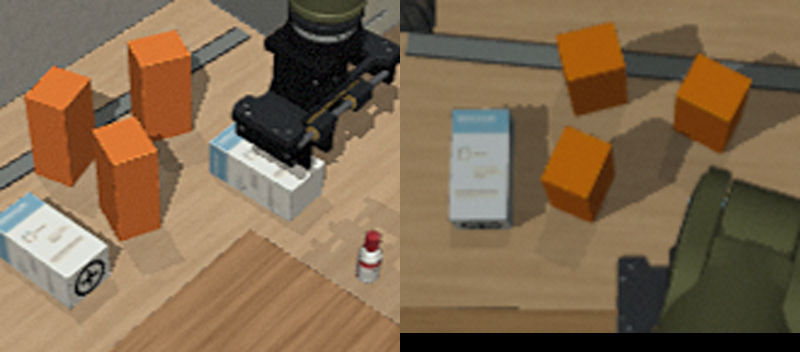

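The right carton now lies tipped with a plain underside, so the left one is the stamped one. In the top half of the picture its top face has corners (453,109), (510,108), (509,220) and (450,220). It points straight at the tape and clears the oranges.

```bash
python3 - <<'E'
from h import *
b=old('top');s=old('scene')
k=8/3;T=lambda u,v:((u-400+.5)/k-.5+180,(v+.5)/k-.5+130)
q=400/165;S=lambda u,v:((u+.5)/q-.5+190,(v+.5)*145/352-.5+150)
for p in((453,109),(510,108),(509,220),(450,220)):print('top.05',onz(b,*T(*p),.05).round(4))
for p in((67,272),(106,240)):print('scene.05',onz(s,*S(*p),.05).round(4))
for p in((72,308),(108,280)):print('scene0',onz(s,*S(*p),0).round(4))
def tri(t,w):
    o1,d1=ray(b,*T(*t));o2,d2=ray(s,*S(*w));z=np.linalg.lstsq(np.c_[d1,-d2],o2-o1,rcond=None)[0];return ((o1+z[0]*d1+o2+z[1]*d2)/2).round(4)
print(tri((450,220),(67,272)),tri((509,220),(106,240)))
# tape edges near y=0.055 from image profile along column
g=cv2.cvtColor(b['image'],cv2.COLOR_RGB2GRAY)
for y in(.03,.055,.08,.11):
    print(y,[(x,int(g[tuple(np.round(proj(b,(x,y,0))[::-1]).astype(int))])) for x in np.arange(.765,.815,.003).round(3)])
E
```

```text
top.05 [0.7034 0.0836 0.05  ]
top.05 [0.7074 0.0237 0.05  ]
top.05 [0.5869 0.016  0.05  ]
top.05 [0.584  0.0769 0.05  ]
scene.05 [0.5892 0.0734 0.05  ]
scene.05 [0.5924 0.0162 0.05  ]
scene0 [0.5832 0.0773 0.    ]
scene0 [0.5837 0.0254 0.    ]
[0.5835 0.0763 0.0566] [0.5882 0.0169 0.053 ]
0.03 [(np.float64(0.765), 121), (np.float64(0.768), 121), (np.float64(0.771), 111), (np.float64(0.774), 64), (np.float64(0.777), 78), (np.float64(0.78), 97), (np.float64(0.783), 97), (np.float64(0.786), 97), (np.float64(0.789), 95), (np.float64(0.792), 98), (np.float64(0.795), 95), (np.float64(0.798), 84), (np.float64(0.801), 71), (np.float64(0.804), 110), (np.float64(0.807), 122), (np.float64(0.81), 124), (np.float64(0.813), 122)]
0.055 [(np.float64(0.765), 125), (np.float64(0.768), 123), (np.float64(0.771), 108), (np.float64(0.774), 62), (np.float64(0.777), 84), (np.float64(0.78), 96), (np.float64(0.783), 96), (np.float64(0.786), 95), (np.float64(0.789), 95), (np.float64(0.792), 96), (np.float64(0.795), 95), (np.float64(0.798), 96), (np.float64(0.801), 84), (np.float64(0.804), 79), (np.float64(0.8
[... 232 characters left out ...]
(0.783), 97), (np.float64(0.786), 95), (np.float64(0.789), 96), (np.float64(0.792), 95), (np.float64(0.795), 96), (np.float64(0.798), 92), (np.float64(0.801), 70), (np.float64(0.804), 78), (np.float64(0.807), 122), (np.float64(0.81), 125), (np.float64(0.813), 125)]
0.11 [(np.float64(0.765), 125), (np.float64(0.768), 125), (np.float64(0.771), 123), (np.float64(0.774), 102), (np.float64(0.777), 95), (np.float64(0.78), 61), (np.float64(0.783), 96), (np.float64(0.786), 97), (np.float64(0.789), 98), (np.float64(0.792), 96), (np.float64(0.795), 96), (np.float64(0.798), 95), (np.float64(0.801), 90), (np.float64(0.804), 69), (np.float64(0.807), 85), (np.float64(0.81), 123), (np.float64(0.813), 123)]
```

```bash
python3 - <<'E'
from h import *
print(np.round(sensors.get_obs()['qpos'],1))
plan([(.495,-.2,.22,2),(.53,.045,.22,2),(.53,.045,.22,-87),(.53,.045,.22,93),(.53,.0445,.024,-87)])
E
```

```text
[ 41.4  11.7 -24.4 108.4   5.3  60.6 -73.1]
7.92 [ 0.4946 -0.1993  0.0976] [180.   -0.5   2. ] [-0.1 -0.1  0.1] 0.025
(0.495, -0.2, 0.22, 2) -> [   1.4    0.8 -122.4] [ 0.    -0.009 -0.   ]
(0.53, 0.045, 0.22, 2) -> [  44.9 -242.9 -122. ] [ 0.    -0.009 -0.   ]
(0.53, 0.045, 0.22, -87) -> [  44.9 -242.9 -122. ] [-0.007 -0.007  1.553]
(0.53, 0.045, 0.22, 93) -> [  44.9 -242.9 -122. ] [ 0.007 -0.007 -1.589]
(0.53, 0.0445, 0.024, -87) -> [  43.1 -242.4   74. ] [-0.007 -0.007  1.553]
```

{"fn": "drive_tool", "kwargs": {
  "moves": [
    {"x": 0, "y": 0, "z": -60, "rx": 0, "ry": 0, "rz": 0, "fingers": 0.42},
    {"x": 0, "y": 0, "z": -115, "rx": 0, "ry": 0, "rz": 0.1, "fingers": 1},
    {"x": 5, "y": -50, "z": -122, "rx": 0, "ry": 0, "rz": 0.28, "fingers": 1},
    {"x": 15, "y": -100, "z": -122, "rx": 0, "ry": 0, "rz": 0.46, "fingers": 1},
    {"x": 25, "y": -150, "z": -122, "rx": 0, "ry": 0, "rz": 0.64, "fingers": 1},
    {"x": 35, "y": -200, "z": -122, "rx": 0, "ry": 0, "rz": 0.82, "fingers": 1},
    {"x": 44, "y": -242, "z": -122, "rx": 0, "ry": 0, "rz": 1.0, "fingers": 1},
    {"x": 44, "y": -242, "z": -122, "rx": 0, "ry": 0, "rz": 1.18, "fingers": 1},
    {"x": 44, "y": -242, "z": -122, "rx": 0, "ry": 0, "rz": 1.36, "fingers": 1},
    {"x": 44, "y": -242, "z": -122, "rx": 0, "ry": 0, "rz": 1.5, "fingers": 1},
    {"x": 44, "y": -242, "z": -122, "rx": 0, "ry": 0, "rz": 1.553, "fingers": 1},
    {"x": 44, "y": -242, "z": -122, "rx": 0, "ry": 0, "rz": 1.553, "fingers": 1},
    {"x": 44, "y": -242, "z": -80, "rx": 0, "ry": 0, "rz": 1.553, "fingers": 1},
    {"x": 44, "y": -242, "z": -30, "rx": 0, "ry": 0, "rz": 1.553, "fingers": 1},
    {"x": 44, "y": -242, "z": -10, "rx": 0, "ry": 0, "rz": 1.553, "fingers": 1},
    {"x": 44, "y": -242, "z": -10, "rx": 0, "ry": 0, "rz": 1.553, "fingers": 1}
  ]
}}

```text
time_s: 9.93
tool_pos: [0.549, 0.0274, 0.0857]
tool_rot: [179.5, 1.6, -85.4]
force: [-0.5, -1.0, 1.0]
grip_width: 0.0006
grasp_force: 0.0
```

```bash
python3 - <<'E'
from h import *
plan([(.533,.0445,.1,-87),(.533,.0445,.022,-87),(.571,.0465,.022,-87),(.641,.050,.022,-87),(.653,.0505,.022,-87)])
a=cam('scene');b=cam('top')
x=cv2.resize(a['image'][170:315,170:335,::-1],(400,352),interpolation=2)
y=cv2.resize(b['image'][130:255,180:330,::-1],(400,333),interpolation=2)
y=cv2.copyMakeBorder(y,0,19,0,0,0);cv2.imwrite('pics/c5.png',np.hstack([x,y]))
E
```

```text
9.93 [0.549  0.0274 0.0857] [179.5   1.6 -85.4] [-0.5 -1.   1. ] 0.001
(0.533, 0.0445, 0.1, -87) -> [-18.7  14.7 -13.7] [0.009 0.028 0.029]
(0.533, 0.0445, 0.022, -87) -> [-16.5  14.   64.3] [0.009 0.028 0.029]
(0.571, 0.0465, 0.022, -87) -> [-15.5 -24.   63.9] [0.009 0.028 0.029]
(0.641, 0.05, 0.022, -87) -> [-13.3 -94.   63.2] [0.009 0.028 0.029]
(0.653, 0.0505, 0.022, -87) -> [ -12.8 -106.    63.1] [0.009 0.028 0.029]
```

View pics/c5.png

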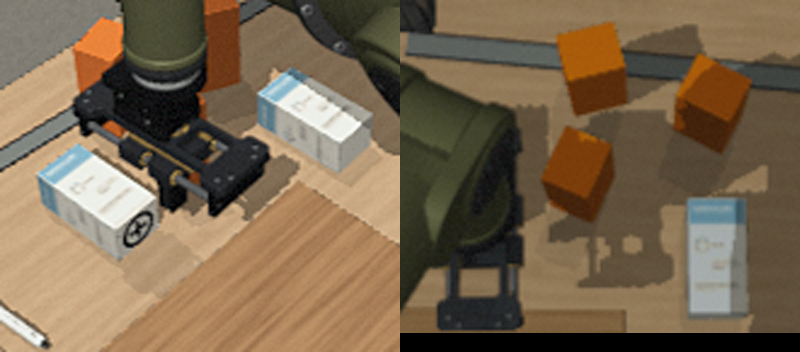

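The arm is still settling: the gripper is behind and slightly right of the stamped carton, and the plain carton lies at (715,255). Nothing was disturbed, so I'll align at this height first.

{"fn": "drive_tool", "kwargs": {
  "moves": [
    {"x": -10, "y": 8, "z": -12, "rx": 0, "ry": 0.014, "rz": 0.015, "fingers": 1},
    {"x": -18, "y": 15, "z": -12, "rx": 0.009, "ry": 0.028, "rz": 0.029, "fingers": 1},
    {"x": -18, "y": 15, "z": -12, "rx": 0.009, "ry": 0.028, "rz": 0.029, "fingers": 1},
    {"x": -18, "y": 15, "z": -12, "rx": 0.009, "ry": 0.028, "rz": 0.029, "fingers": 1},
    {"x": -18, "y": 15, "z": -12, "rx": 0.009, "ry": 0.028, "rz": 0.029, "fingers": 1}
  ]
}}

```text
time_s: 10.65
tool_pos: [0.5516, 0.0294, 0.0829]
tool_rot: [179.7, 1.6, -85.7]
force: [-0.4, 0.1, -0.1]
grip_width: 0.0008
grasp_force: 0.0
```

```bash
python3 - <<'E'
from h import *
print(np.round(sensors.get_obs()['qpos'],1))
plan([(.533,.0445,.1,-87),(.533,.0445,.022,-87),(.571,.0465,.022,-87),(.641,.050,.022,-87),(.653,.0505,.022,-87)])
E
```

```text
[ -61.9   29.5   71.1  108.4  -32.3   65.8 -154.2]
10.65 [0.5516 0.0294 0.0829] [179.7   1.6 -85.7] [-0.4  0.1 -0.1] 0.001
(0.533, 0.0445, 0.1, -87) -> [-16.9  17.5 -16.6] [0.006 0.027 0.022]
(0.533, 0.0445, 0.022, -87) -> [-14.8  17.   61.4] [0.006 0.027 0.022]
(0.571, 0.0465, 0.022, -87) -> [-14.  -21.   61.1] [0.006 0.027 0.022]
(0.641, 0.05, 0.022, -87) -> [-12.3 -91.1  60.7] [0.006 0.027 0.022]
(0.653, 0.0505, 0.022, -87) -> [ -11.9 -103.1   60.6] [0.006 0.027 0.022]
```

Joint 7 ran into its limit, so the turn has to go the other way. I'll lift and unwind to yaw 93.

{"fn": "drive_tool", "kwargs": {
  "moves": [
    {"x": 0, "y": 0, "z": -50, "rx": 0, "ry": 0, "rz": 0, "fingers": 1},
    {"x": -15, "y": 17, "z": -100, "rx": 0, "ry": 0, "rz": -0.15, "fingers": 1},
    {"x": -15, "y": 17, "z": -130, "rx": 0, "ry": 0, "rz": -0.33, "fingers": 1},
    {"x": -15, "y": 17, "z": -130, "rx": 0, "ry": 0, "rz": -0.51, "fingers": 1},
    {"x": -15, "y": 17, "z": -130, "rx": 0, "ry": 0, "rz": -0.69, "fingers": 1},
    {"x": -15, "y": 17, "z": -130, "rx": 0, "ry": 0, "rz": -0.87, "fingers": 1},
    {"x": -15, "y": 17, "z": -130, "rx": 0, "ry": 0, "rz": -1.05, "fingers": 1},
    {"x": -15, "y": 17, "z": -130, "rx": 0, "ry": 0, "rz": -1.23, "fingers": 1},
    {"x": -15, "y": 17, "z": -130, "rx": 0, "ry": 0, "rz": -1.41, "fingers": 1},
    {"x": -15, "y": 17, "z": -130, "rx": 0, "ry": 0, "rz": -1.56, "fingers": 1},
    {"x": -15, "y": 17, "z": -130, "rx": 0, "ry": 0, "rz": -1.56, "fingers": 1}
  ]
}}

```text
time_s: 12.02
tool_pos: [0.5345, 0.0394, 0.2132]
tool_rot: [-178.4, 0.4, 3.6]
force: [1.0, -0.7, -0.2]
grip_width: 0.0001
grasp_force: 0.0
```

```bash
python3 - <<'E'
from h import *
print(np.round(sensors.get_obs()['qpos'],1))
plan([(.533,.0445,.21,93)])
E
```

```text
[-60.9   7.6  59.9 102.2  -8.4  74.6 -85.3]
12.03 [0.5345 0.0394 0.2132] [-178.4    0.4    3.6] [ 1.  -0.7 -0.2] 0.0
(0.533, 0.0445, 0.21, 93) -> [-1.2 -5.1  3.4] [-0.027 -0.016 -1.561]
```

{"fn": "drive_tool", "kwargs": {
  "moves": [
    {"x": 0, "y": -5, "z": 3, "rx": 0, "ry": 0, "rz": -0.18, "fingers": 1},
    {"x": 0, "y": -5, "z": 3, "rx": 0, "ry": 0, "rz": -0.36, "fingers": 1},
    {"x": 0, "y": -5, "z": 3, "rx": 0, "ry": 0, "rz": -0.54, "fingers": 1},
    {"x": 0, "y": -5, "z": 3, "rx": 0, "ry": 0, "rz": -0.72, "fingers": 1},
    {"x": 0, "y": -5, "z": 3, "rx": 0, "ry": 0, "rz": -0.9, "fingers": 1},
    {"x": 0, "y": -5, "z": 3, "rx": 0, "ry": 0, "rz": -1.08, "fingers": 1},
    {"x": 0, "y": -5, "z": 3, "rx": -0.02, "ry": -0.01, "rz": -1.26, "fingers": 1},
    {"x": 0, "y": -5, "z": 3, "rx": -0.027, "ry": -0.016, "rz": -1.44, "fingers": 1},
    {"x": 0, "y": -5, "z": 3, "rx": -0.027, "ry": -0.016, "rz": -1.561, "fingers": 1},
    {"x": 0, "y": -5, "z": 3, "rx": -0.027, "ry": -0.016, "rz": -1.561, "fingers": 1},
    {"x": 0, "y": -5, "z": 3, "rx": -0.027, "ry": -0.016, "rz": -1.561, "fingers": 1}
  ]
}}

```text
time_s: 13.4
tool_pos: [0.5342, 0.0446, 0.2103]
tool_rot: [180.0, 0.0, 92.9]
force: [0.0, 0.5, -0.3]
grip_width: 0.0005
grasp_force: 0.0
```

```bash
python3 - <<'E'
from h import *
print(np.round(sensors.get_obs()['qpos'],1))
plan([(.535,.0445,.1,93),(.535,.0445,.022,93),(.571,.0465,.022,93),(.641,.050,.022,93),(.653,.0505,.022,93)])
E
```

```text
[-5.450e+01  6.100e+00  5.050e+01  1.025e+02 -4.900e+00  7.360e+01
  1.000e-01]
13.4 [0.5342 0.0446 0.2103] [180.    0.   92.9] [ 0.   0.5 -0.3] 0.0
(0.535, 0.0445, 0.1, 93) -> [-1.000e-01  8.000e-01  1.103e+02] [ 0.     0.    -0.002]
(0.535, 0.0445, 0.022, 93) -> [-1.000e-01  8.000e-01  1.883e+02] [ 0.     0.    -0.002]
(0.571, 0.0465, 0.022, 93) -> [1.000e-01 3.680e+01 1.883e+02] [ 0.     0.    -0.002]
(0.641, 0.05, 0.022, 93) -> [  0.  106.9 188.3] [ 0.     0.    -0.002]
(0.653, 0.0505, 0.022, 93) -> [-1.000e-01  1.189e+02  1.883e+02] [ 0.     0.    -0.002]
```

{"fn": "drive_tool", "kwargs": {
  "moves": [
    {"x": 0, "y": 0, "z": 50, "rx": 0, "ry": 0, "rz": 0, "fingers": 1},
    {"x": 0, "y": 0, "z": 100, "rx": 0, "ry": 0, "rz": 0, "fingers": 1},
    {"x": 0, "y": 0, "z": 140, "rx": 0, "ry": 0, "rz": 0, "fingers": 1},
    {"x": 0, "y": 0, "z": 170, "rx": 0, "ry": 0, "rz": 0, "fingers": 1},
    {"x": 0, "y": 0, "z": 185, "rx": 0, "ry": 0, "rz": 0, "fingers": 1},
    {"x": 0, "y": 0, "z": 185, "rx": 0, "ry": 0, "rz": 0, "fingers": 1},
    {"x": 0, "y": 15, "z": 185, "rx": 0, "ry": 0, "rz": 0, "fingers": 1},
    {"x": 0, "y": 28, "z": 185, "rx": 0, "ry": 0, "rz": 0, "fingers": 1},
    {"x": 0, "y": 36, "z": 185, "rx": 0, "ry": 0, "rz": 0, "fingers": 1},
    {"x": 0, "y": 42, "z": 185, "rx": 0, "ry": 0, "rz": 0, "fingers": 1},
    {"x": 0, "y": 48, "z": 185, "rx": 0, "ry": 0, "rz": 0, "fingers": 1},
    {"x": 0, "y": 54, "z": 185, "rx": 0, "ry": 0, "rz": 0, "fingers": 1},
    {"x": 0, "y": 60, "z": 185, "rx": 0, "ry": 0, "rz": 0, "fingers": 1},
    {"x": 0, "y": 66, "z": 185, "rx": 0, "ry": 0, "rz": 0, "fingers": 1},
    {"x": 0, "y": 72, "z": 185, "rx": 0, "ry": 0, "rz": 0, "fingers": 1},
    {"x": 0, "y": 78, "z": 185, "rx": 0, "ry": 0, "rz": 0, "fingers": 1},
    {"x": 0, "y": 84, "z": 185, "rx": 0, "ry": 0, "rz": 0, "fingers": 1},
    {"x": 0, "y": 90, "z": 185, "rx": 0, "ry": 0, "rz": 0, "fingers": 1},
    {"x": 0, "y": 90, "z": 185, "rx": 0, "ry": 0, "rz": 0, "fingers": 1}
  ]
}}

```text
time_s: 15.78
tool_pos: [0.6245, 0.0494, 0.0256]
tool_rot: [180.0, 0.0, 93.1]
force: [-0.1, 0.0, 0.2]
grip_width: 0.0006
grasp_force: 0.1
```

```bash
python3 - <<'E'
from h import *
plan([])
a=cam('scene');b=cam('top')
x=cv2.resize(a['image'][165:285,150:300,::-1],(400,320),interpolation=2)
y=cv2.resize(b['image'][130:250,170:320,::-1],(400,320),interpolation=2)
cv2.imwrite('pics/c6.png',np.hstack([x,y]))
E
```

```text
15.78 [0.6245 0.0494 0.0256] [180.    0.   93.1] [-0.1  0.   0.2] 0.001
```

View pics/c6.png

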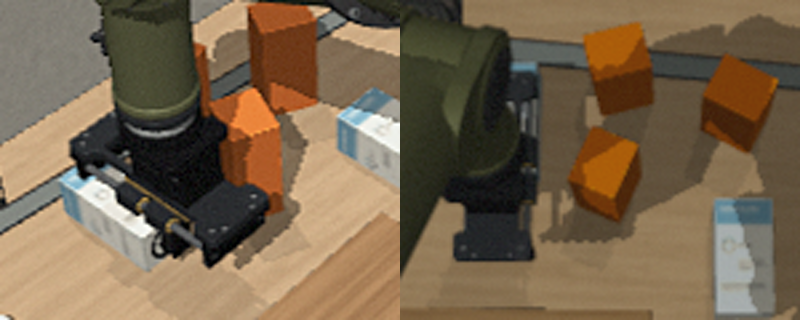

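The carton is being pushed straight. The scene half shows its far-left top corner at (61,178), far-left bottom corner at (68,203) and near-left foot corner at (150,270), just short of the tape.

```bash
python3 - <<'E'
from h import *
b=old('top');s=old('scene');k=8/3
S=lambda u,v:((u+.5)/k-.5+150,(v+.5)/k-.5+165)
print(onz(s,*S(61,178),.05),onz(s,*S(68,203),0),onz(s,*S(150,270),0),onz(s,*S(147,240),.05))
T=lambda u,v:((u-400+.5)/k-.5+170,(v+.5)/k-.5+130)
print('FR top',onz(b,*T(538,63),.05))
# tape near edge in scene
print([onz(s,*S(*p),0).round(4) for p in((0,210),(0,232))])
E
```

```text
[0.75190122 0.08558727 0.05      ] [0.76195302 0.07799748 0.        ] [0.63451694 0.07805318 0.        ] [0.62927826 0.07975507 0.05      ]
FR top [0.75729298 0.02589448 0.05      ]
[array([0.804 , 0.1314, 0.    ]), array([0.7798, 0.1491, 0.    ])]
```

{"fn": "drive_tool", "kwargs": {
  "moves": [
    {"x": 0, "y": 5, "z": 0, "rx": 0, "ry": 0, "rz": 0, "fingers": 1},
    {"x": 0, "y": 10, "z": 0, "rx": 0, "ry": 0, "rz": 0, "fingers": 1},
    {"x": 0, "y": 15, "z": 0, "rx": 0, "ry": 0, "rz": 0, "fingers": 1},
    {"x": 0, "y": 20, "z": 0, "rx": 0, "ry": 0, "rz": 0, "fingers": 1},
    {"x": 0, "y": 25, "z": 0, "rx": 0, "ry": 0, "rz": 0, "fingers": 1},
    {"x": 0, "y": 28, "z": 0, "rx": 0, "ry": 0, "rz": 0, "fingers": 1},
    {"x": 0, "y": 30, "z": 0, "rx": 0, "ry": 0, "rz": 0, "fingers": 1},
    {"x": 0, "y": 30, "z": 0, "rx": 0, "ry": 0, "rz": 0, "fingers": 1},
    {"x": 0, "y": 10, "z": 0, "rx": 0, "ry": 0, "rz": 0, "fingers": 1},
    {"x": 0, "y": -25, "z": 0, "rx": 0, "ry": 0, "rz": 0, "fingers": 1},
    {"x": 0, "y": -60, "z": 0, "rx": 0, "ry": 0, "rz": 0, "fingers": 1},
    {"x": 0, "y": -80, "z": -40, "rx": 0, "ry": 0, "rz": 0, "fingers": 1},
    {"x": 0, "y": -100, "z": -90, "rx": 0, "ry": 0, "rz": 0, "fingers": 1},
    {"x": 0, "y": -130, "z": -140, "rx": 0, "ry": 0, "rz": 0, "fingers": 1},
    {"x": 0, "y": -150, "z": -190, "rx": 0, "ry": 0, "rz": 0, "fingers": 1},
    {"x": 0, "y": -150, "z": -230, "rx": 0, "ry": 0, "rz": 0, "fingers": 1},
    {"x": 0, "y": -150, "z": -230, "rx": 0, "ry": 0, "rz": 0, "fingers": 1}
  ]
}}

```text
time_s: 18.0
tool_pos: [0.476, 0.0419, 0.2585]
tool_rot: [179.6, -0.2, 93.1]
force: [-0.7, 0.2, -0.3]
grip_width: 0.0004
grasp_force: 0.0
```

```bash
python3 - <<'E'
from h import *
plan([])
a=cam('scene');b=cam('top')
x=cv2.resize(a['image'][165:285,150:300,::-1],(400,320),interpolation=2)
y=cv2.resize(b['image'][130:250,170:320,::-1],(400,320),interpolation=2)
cv2.imwrite('pics/c7.png',np.hstack([x,y]))
E
```

```text
18.0 [0.476  0.0419 0.2585] [179.6  -0.2  93.1] [-0.7  0.2 -0.3] 0.0
```

View pics/c7.png

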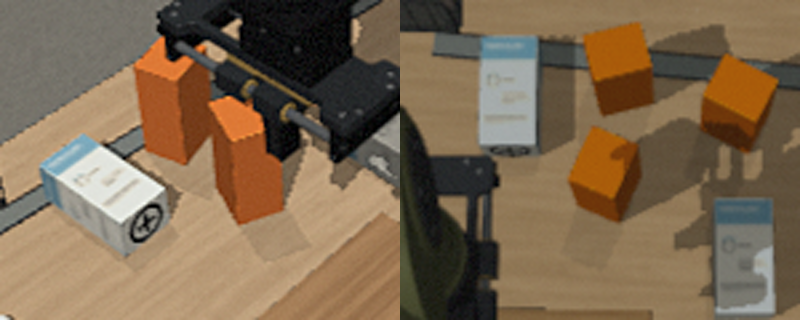

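The stamped carton lies straight, and its top end reaches the tape. In the top half its corners are (481,38), (538,37), (538,149) and (480,147). In the scene half the far-left corner is at (40,155) with its foot at (46,181). The oranges and the plain carton are undisturbed.

```bash
python3 - <<'E'
from h import *
b=old('top');s=old('scene');k=8/3
S=lambda u,v:((u+.5)/k-.5+150,(v+.5)/k-.5+165)
T=lambda u,v:((u-400+.5)/k-.5+170,(v+.5)/k-.5+130)
for p in((481,38),(538,37),(538,149),(480,147)):print(onz(b,*T(*p),.05).round(4))
print('scene',onz(s,*S(40,155),.05).round(4),onz(s,*S(46,181),0).round(4),onz(s,*S(127,256),0).round(4))
for p in((434,33),(434,54),(478,36),(478,56),(560,42),(560,65)):print('tape',onz(b,*T(*p)).round(4))
E
```

```text
[0.7824 0.0887 0.05  ]
[0.7865 0.028  0.05  ]
[0.6628 0.0191 0.05  ]
[0.662  0.0798 0.05  ]
scene [0.7924 0.0804 0.05  ] [0.8028 0.0745 0.    ] [0.6643 0.082  0.    ]
tape [0.8047 0.1515 0.    ]
tape [0.78   0.1493 0.    ]
tape [0.8035 0.1022 0.    ]
tape [0.7801 0.1003 0.    ]
tape [0.8009 0.0104 0.    ]
tape [0.774  0.0086 0.    ]
```

The top end's edge is at x ≈ 0.784–0.790, and the tape there runs from 0.774 to 0.804, so it lies well on the tape. The arm is clear.

```bash
python3 -c "
from h import *
print(workorder.sign_off())"
```

```text
the job is handed in; nothing more can be done
None
```

The job is handed in at about 18 s: both cartons were tipped left then right, the left one proved to be stamped and its top-end edge now lies on the dispatch tape by my measurements, and the right carton lies short of the line with no bystander seen disturbed.

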